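# Coating-thickness reading on a sloping console

### The job

Take the coating-thickness probe out of its bench stand, gripping its case lightly, and set its sprung tip square on the sloping face of the freshly coated grey console, inside the hand-drawn ring (the cross marks a spot already read). Press gently until the tip is pushed about half way in, and finish while still holding it there, steady, for the reading. Touch the fresh coating nowhere else and with nothing else, and leave the other things on the bench alone.

Things in the scene. Friction and masses are not known exactly. Their poses are not given: they have to be found in the camera images.
- probe: cordless coating-thickness probe, 0.13 kg, upright, its nose in one well of the stand. Grey case 92 mm tall; below it a steel sleeve 18 mm across, 28 mm long, and out of that the sprung steel tip, 8 mm across, 10 mm long when free. Origin: centre of the case's underside, which rests on the stand's top; z up along the probe, away from the tip. The free tip ends 38 mm below the origin.
- probe_grip (a point): on the probe's axis 50 mm above its origin, the middle of the case: rounded rectangle in section, 36 mm along the probe's x, 26 mm along its y, flat sides with dark grip inlays; a round black cap (22 mm across) ends 50 mm above this point. Made for a light grip: 15 N is plenty, over 30 N on each finger pad harms it.
- tip_end (a point): the end of the probe's sprung tip, on the probe's axis (it moves with the tip)
- tip (a joint): how far the sprung tip is pushed into the sleeve, m: 0 is free, 0.008 is bottomed. The spring starts to move at about 1.5 N and takes 0.75 N per mm more: 4.5 N half way, 7.5 N just before bottoming.
- ring_mark: white wax-pencil ring, 27 mm across outside and 22 mm inside, drawn on the lower half of the console's sloping face. Origin: the ring's centre, on the surface; z points out of the face (square to it), x up the slope, y along it.
- cross_mark: white wax-pencil cross, 30 mm, on the same face at the same height on the slope, at least 70 mm from the ring: a spot already read, only a mark. Origin and axes as for the ring.
- console: grey powder-coated sheet-steel console housing, fixed: 240 mm deep (its x), 340 mm wide (its y), 60 mm high in front and 147 mm at the back; its flat top face slopes up at 20 degrees from the front (low edge, towards the robot) to the back. Dark round and rectangular cut-outs in the upper half of the face. Origin: centre of its underside.
- stand: black plastic bench stand, fixed, 75 x 175 x 55 mm high (x, y, z), with two round upright wells of 22 mm, 45 mm deep, 55 mm either side of its middle along y. The probe stands in one and the marker in the other, either way round; the probe lifts straight out (its nose reaches 38 mm down). Origin: centre of its underside.
- marker: round paint marker, 20 mm across, 132 mm long, white with a black cap, standing in the other well of the stand; to be left alone. Origin: its lower end.
- caster_a: swivel caster lying on its side, 50 mm wheel and steel fork with a threaded stem, 104 mm long over all, 30 mm high; to be left alone. Origin under the wheel's centre.
- caster_b: a second caster, the same; to be left alone
- screwdriver: screwdriver with a black handle lying on the bench; to be left alone
There are look-alikes about, which are no part of the job. What is shaped like the probe but orange is not meant. Several things look just like the stand: the one meant starts farthest to the robot's right.

How it is judged:
By the outcome, as a careful person would: the job done as asked, in the order asked, and still so for the second after the job is handed in, while the arm keeps its last pose, push and grip.
It also fails if it takes over 38 s, if anything falls off the work surface, if the arm or the gripper's body presses on something with over 40 N, if the wrist force passes 120 N, or if a joint passes its speed limit or range.

### The arm

A 6-joint arm with a two-finger parallel gripper is mounted at the origin on the work surface. World frame = base frame: x ahead of the robot, y to its left, z up, the work surface at z = 0. Lengths are in mm, angles in rad, forces in N, time in s.
With the tool pointing down it reaches from about 375 to 925 mm from the base axis. Payload 5.7 kg.
Tool frame: the origin (TCP) lies midway between the tips of the shut fingers; the grasp point (between the pads) lies 19 mm behind it; z points along the fingers, y is the line along which they close (so a half turn about z gives the same grasp; the last joint's range is limited). The gripper opens to 85 mm and grips with 20 to 120 N. Pads are 22 mm wide; open, the fingers measure 114 mm over their backs; the gripper's body (76 mm by 85 mm) begins 54 mm behind the grasp point. The pads swing forward as they close: fully open they stand 13 mm farther back than shut.
Start: joints at [1.164, 0.359, 1.51, -0, 1.272, -0.115], TCP at [172.599, 574.607, 231.267] pointing down, gripper open.
Joint ranges: [-2.97, 2.97], [-1.01, 2.36], [0.21, 2.38], [-0.96, 4.11], [0.2, 2.71], [-2.98, 2.98]. Speed limits (rad/s): [2.39, 2.39, 3.14, 3.14, 3.14, 3.14].

### API

Orientations are given as a unit quaternion [w, x, y, z].
In Python, from plant import * gives the robot as it stands.
- The arm moves only by the tool move_arm, never from a script. Its argument "increments" is a list of rows, each a list of 5 numbers: the shift along the tool's x, y, z in m, then the turn about the tool's z in rad, then the opening, from -1 (shut) to 1 (fully open). A call has 1 to 12 rows; each row shifts and turns the commanded pose from where the row before left it, along the tool's axes as they then stand; what a row does not reach is not made up. A row lasts 1/10 s, in which the tool goes at most 50 mm and 8.59 degrees, less where a joint would pass 70% of its speed; a pose out of reach is approached as far as the arm can. A call is refused whole if a number of a shift passes 0.05 or a number of a turn 0.15, either way. A call with a gripper value outside its range is refused whole. The fingers move at their own pace and stop on an object; the grip force is fixed at half the most. Time passes only in rows, so rows that do not move let the fingers close. It gives the time, the measured TCP pose, the force, the opening and the grip force at its end, in the units of the state.
- read_state(): the state, without advancing time (a new reading comes with each control period).
- snapshot(name): name is "side" or "top" or "wrist"; returns (picture, depth): 480x640x3 uint8, red, green, blue; 480x640 float32, mm along the optical axis (not along the pixel's ray), 0 where there is no reading.
- calibration(name): a dict with "fx", "fy", "cx", "cy" (pixels), "world_from_camera" (4x4, takes a point from camera to world coordinates). Camera axes: x right, y up, looking along -z (the intrinsics and any distortion apply to the point x, -y, -z); pixel columns grow to the right and rows downward; lengths in mm; the calibration is good to about 2 mm. A picture is of the moment at which its call begins: read the wrist's pose just before it. calibration takes no time and is no camera call; for the wrist camera it gives the pose at the moment of the call.
- job_done(): hands the job in; it is judged then, once.
Trained networks look in the newest picture that a camera, given by its name, has taken for a name from the list of things; names that differ only in an ending like _2 or _b are one class to them, and where a whole thing is asked for, a point or a joint stands for the part that bears it (a point fixed in the world has none). Each returns a list of dicts, best first, with "confidence" (0 to 1); they miss things now and then, are a little off and sometimes report something else, mostly with a low value. They report only what shows in the picture. A call takes as long as a camera call. They do not tell look-alikes from the thing itself.
- recognise(camera, name): "centre" ([x, y, z] in mm, in the coordinates of the camera as it stood for that picture, good to about 4 mm: the middle of the surface that is visible of it).
- mark_of(camera, name): "centre" ([x, y, z] in mm, in the coordinates of the camera as it stood for that picture, good to about 4 mm: a listed point, or the origin of a listed thing).
The state is a dict: "time_s": time; "joint_positions": joint angles; "joint_vel": joint speeds; "effort": joint torques, N m; "position": TCP position; "eef_rot": TCP orientation; "ft_force": force on the tool from outside, world axes, zero at the start; "torque": the same for the moment, N m; "finger_gap": finger opening in mm; "finger_force": force on a finger pad.
Only numpy, scipy, OpenCV 4.12 (cv2) and the standard library are available. Lean on these libraries where they do the work, as an engineer would, in place of code of your own. Each camera call takes 0.05 s, during which the arm holds its last target. There are 200 camera calls.

## Working session

There is one attempt and no reset: what is moved stays moved. The work goes in short steps, Python scripts to look and compute and a tool call to move; the robot and the scene stay as the last step left them, time stands still between calls to the robot, and variables do not carry over. Pictures are saved under pics/ and viewed, at most 10 in all, crops included, and the job is handed in when it is done.

Besides the shell and the picture viewer there is one more tool, called after ">>>" by a JSON object that holds its "method" and its "body", one argument or row to a line. move_arm: Moves the arm, as the interface text tells. Its arguments: {"type":"object","properties":{"increments":{"type":"array","items":{"type":"array","items":{"type":"number"}}}},"required":["increments"]}

```bash
ls; mkdir -p pics; cat > h.py <<'E'
from plant import *
import numpy as np, cv2
def W(cal,p): return (np.array(cal["world_from_camera"])@np.r_[p,1])[:3]
def pix(cal,d,u,v):
    z=float(d[int(v),int(u)]); return W(cal,[(u-cal["cx"])/cal["fx"]*z,-(v-cal["cy"])/cal["fy"]*z,-z])
def proj(cal,p):
    c=np.linalg.inv(np.array(cal["world_from_camera"]))@np.r_[p,1]; return cal["cx"]-cal["fx"]*c[0]/c[2], cal["cy"]+cal["fy"]*c[1]/c[2]
def save(n,im): cv2.imwrite("pics/"+n+".png",im[:,:,::-1])
E
python3 - <<'E'
from h import *
np.set_printoptions(precision=1,suppress=True)
print(read_state())
for c in ("top","side"):
    cal=calibration(c); im,d=snapshot(c); save(c+"0",im); np.savez(c+"0.npz",im=im,d=d)
    print(c,{k:v for k,v in cal.items()})
    for n in ("probe","probe_grip","ring_mark","cross_mark","stand","console","marker"):
        for r in mark_of(c,n): 
            w=W(cal,r["centre"]); print(n,round(r["confidence"],2),w,np.array(proj(cal,w)))
E
```

```text
pics
{'time_s': 0.0, 'joint_positions': array([ 1.2,  0.4,  1.5,  0. ,  1.3, -0.1]), 'joint_vel': array([-0., -0.,  0., -0., -0., -0.]), 'effort': array([ -0. , -52.8, -27.9,  -0. ,   0. ,  -0. ]), 'position': array([172.3, 574. , 230.4]), 'eef_rot': array([-0. ,  0.1,  1. , -0. ]), 'ft_force': array([-0.6,  0.3,  0.2]), 'torque': array([-0.,  0., -0.]), 'finger_force': 0.0, 'finger_gap': 85.28265943049759}
top {'fx': 541.5642307832716, 'fy': 541.5642307832716, 'cx': 324.1252182151587, 'cy': 229.6572123431334, 'world_from_camera': array([[  -0. ,    1. ,   -0.2,  200.3],
       [  -1. ,   -0. ,    0. ,   67.1],
       [  -0. ,    0.2,    1. , 1459.1],
       [   0. ,    0. ,    0. ,    1. ]])}
probe 0.77 [632.7 355.8  38.1] [214.3 186.7]
probe 0.76 [531.2 376.3  53.1] [205.2 222. ]
probe_grip 0.88 [528.6 374.2 103.3] [201.8 218.6]
probe_grip 0.59 [632.6 356.1  87.6] [210.4 181.4]
ring_mark 0.47 [564.8 -37.7  89.5] [360.7 200.8]
ring_mark 0.16 [443.6  68.8   1.1] [321.9 253.6]
cross_mark 0.37 [ 535.  -180.8   88.2] [416.1 210.1]
stand 0.94 [513.8 322.9  -1.8] [228.9 231.9]
stand 0.78 
[... 151 characters left out ...]
54124009, 'fy': 614.2169254124009, 'cx': 316.22496872143796, 'cy': 237.85957607357878, 'world_from_camera': array([[  -1. ,    0. ,   -0. ,  430.3],
       [  -0. ,   -0.7,    0.7, 1042.6],
       [  -0. ,    0.7,    0.7, 1005.4],
       [   0. ,    0. ,    0. ,    1. ]])}
probe 0.84 [527.7 376.6  58.5] [281.9 356.6]
probe 0.63 [630.9 363.6  39.5] [228.6 355.8]
probe_grip 0.8 [531.8 376.2 103.3] [278.4 341.8]
probe_grip 0.79 [633.2 358.1  92.5] [224.6 336.4]
ring_mark 0.74 [528.1 374.6  56.5] [281.9 356.4]
ring_mark 0.59 [564.9 -37.5  89.4] [278.1 199.1]
stand 0.92 [281.  432.9  -0.9] [415.  403.5]
console 0.86 [ 589.  -150.     1.9] [273.9 196.7]
marker 0.6 [490.1 273.5  14.5] [305.3 327.3]
```

View pics/top0.png

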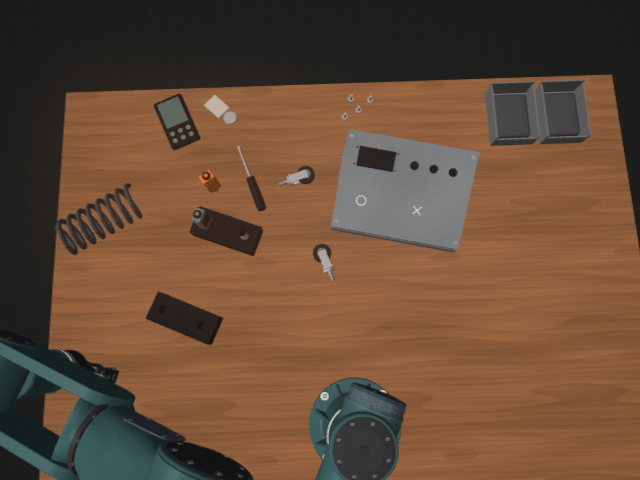

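View pics/side0.png

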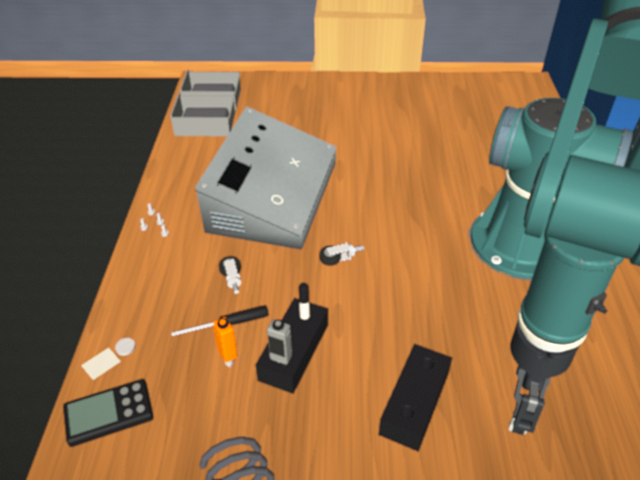

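Grey probe in stand at about (201,218) in top / (280,342) in side. The orange one at (208,180) is a decoy. Stands are at (228,232), y=323, holding probe and marker, and at (186,318), y=435, empty. The first is farthest right, so it is the one meant. The ring is at (361,200) and the cross at (417,210). I'll enlarge to confirm and work out the moves.

```bash
python3 - <<'E'
from h import *
from scipy.spatial.transform import Rotation as R
np.set_printoptions(precision=4,suppress=True)
s=read_state();q=s["eef_rot"];print(q);M=R.from_quat([q[1],q[2],q[3],q[0]]).as_matrix();print(M,calibration("wrist")["world_from_camera"])
print("tool shift to above probe:",M.T@(np.array([530,375,231])-s["position"]))
im=np.load("top0.npz")["im"];a=cv2.resize(im[170:265,150:270],None,fx=5,fy=5,interpolation=2)
im2=np.load("side0.npz")["im"];b=cv2.resize(im2[270:400,200:340],None,fx=3.6538,fy=3.6538,interpolation=2)[:475]
b=cv2.resize(b,(200*0+int(b.shape[1]*0.39),int(b.shape[0]*0.39)))if 0 else b
save("crop0",cv2.resize(np.hstack([a,b]),(800,342)))
E
```

```text
[ 0.      0.1454  0.9894 -0.    ]
[[-0.9577  0.2876 -0.    ]
 [ 0.2876  0.9577 -0.0001]
 [-0.     -0.0001 -1.    ]] [[  0.2866  -0.9134  -0.2892  99.0507]
 [  0.9581   0.2729   0.0875 596.424 ]
 [ -0.0009  -0.3022   0.9533 374.1124]
 [  0.       0.       0.       1.    ]]
tool shift to above probe: [-399.6963  -88.3968    0.2798]
```

View pics/crop0.png

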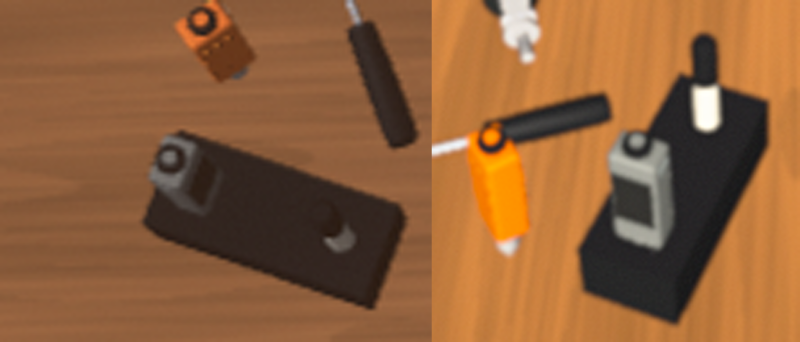

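The crop shows a grey case with its dark inlay facing the marker, in the stand with the white marker. This is the right probe. I'm moving above it.

>>> {"method": "move_arm", "body": {
  "increments": [
    [-0.044, -0.01, 0, 0, 1],
    [-0.044, -0.01, 0, 0, 1],
    [-0.044, -0.01, 0, 0, 1],
    [-0.044, -0.01, 0, 0, 1],
    [-0.044, -0.01, 0, 0, 1],
    [-0.044, -0.01, 0, 0, 1],
    [-0.044, -0.01, 0, 0, 1],
    [-0.044, -0.01, 0, 0, 1],
    [-0.044, -0.008, 0, 0, 1],
    [0, 0, 0, 0, 1],
    [0, 0, 0, 0, 1]
  ]
}}

```text
time_s: 1.9
position: [527.3, 375.7, 230.9]
eef_rot: [-0.0, 0.147, 0.989, -0.0]
ft_force: [0.1, 0.7, 0.7]
finger_gap: 85.4
finger_force: 0.0
```

```bash
python3 - <<'E'
from h import *
np.set_printoptions(precision=2,suppress=True)
s=read_state();print(s["time_s"],s["position"],s["eef_rot"],s["ft_force"])
cal=calibration("wrist"); im,d=snapshot("wrist"); save("w1",im); np.savez("w1.npz",im=im,d=d,T=np.array(cal["world_from_camera"]),K=[cal["fx"],cal["fy"],cal["cx"],cal["cy"]])
for n in ("probe","probe_grip","stand"):
    for r in mark_of("wrist",n): print(n,r["confidence"],W(cal,r["centre"]))
# cloud
v,u=np.mgrid[:480,:640]; z=d
P=np.stack([(u-cal["cx"])/cal["fx"]*z,-(v-cal["cy"])/cal["fy"]*z,-z,np.ones_like(z)],-1)@np.array(cal["world_from_camera"]).T
P=P[...,:3][z>0]
near=np.hypot(P[:,0]-530,P[:,1]-375)<45
for lo,hi in((140,151),(152,158)):
    Q=P[near&(P[:,2]>lo)&(P[:,2]<hi)]
    print(lo,len(Q))
    if len(Q)>20:print(cv2.minAreaRect(Q[:,:2].astype(np.float32)),Q[:,2].mean(),Q.min(0),Q.max(0))
Q=P[(P[:,2]>52)&(P[:,2]<58)];print(len(Q),cv2.minAreaRect(Q[:,:2].astype(np.float32)))
E
```

```text
1.9 [527.27 375.66 230.94] [-0.    0.15  0.99 -0.  ] [0.12 0.67 0.74]
probe 0.76 [529.18 379.27  58.47]
probe 0.67 [598.23 392.34  16.89]
probe_grip 0.92 [567.36 430.9   19.83]
probe_grip 0.8 [535.61 376.96 102.89]
stand 0.64 [516.17 325.68  -0.41]
140 1218
((530.883544921875, 374.39312744140625), (25.9350528717041, 36.56354522705078), 69.67840576171875) 146.3122923446731 [511.38 357.4  140.01] [550.74 391.18 150.98]
152 856
((530.9592895507812, 374.548583984375), (21.240537643432617, 20.4262752532959), 27.029767990112305) 155.3547354435193 [520.38 363.52 152.01] [541.36 385.01 157.99]
13928 ((543.640380859375, 332.59979248046875), (630.2110595703125, 189.7312469482422), 88.0711441040039)
```

View pics/w1.png

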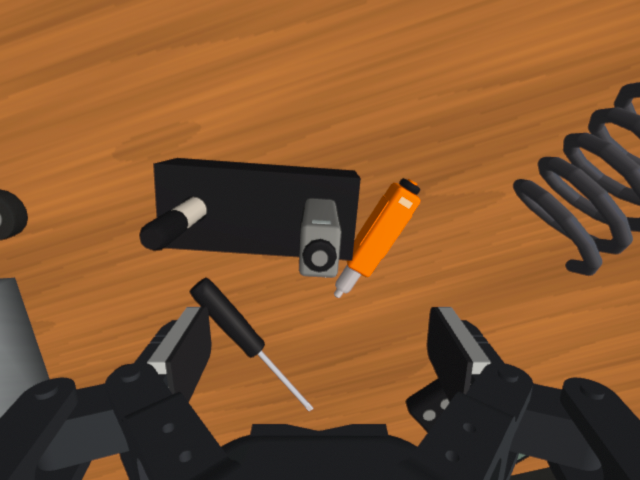

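The wrist view shows the grey probe upright at (320,255), marker at (175,220). The orange decoy, which was tipping at the start, now lies at (385,235), clear of my grasp. Measured: centre (530.9, 374.4), section 26×36.6, cap top at z 155, case y-axis at 69.7°. I'm descending.

>>> {"method": "move_arm", "body": {
  "increments": [
    [-0.004, 0, 0.02, 0.06, 1],
    [0, 0, 0.04, 0, 0.5],
    [0, 0, 0.04, 0, 0.2],
    [0, 0, 0.03, 0, 0],
    [0, 0, 0.011, 0, -0.1],
    [0, 0, 0, 0, -0.2],
    [0, 0, 0, 0, -0.25],
    [0, 0, 0, 0, -0.25]
  ]
}}

```text
time_s: 2.9
position: [531.7, 376.3, 92.5]
eef_rot: [0.001, 0.175, 0.985, 0.001]
ft_force: [0.0, 0.8, -0.2]
finger_gap: 31.8
finger_force: 0.0
```

>>> {"method": "move_arm", "body": {
  "increments": [
    [0, -0.001, 0.001, 0, -0.33],
    [0, 0, 0, 0, -0.36],
    [0, 0, 0, 0, -0.38],
    [0, 0, 0, 0, -0.39],
    [0, 0, 0, 0, -0.39]
  ]
}}

```text
time_s: 3.4
position: [530.5, 374.7, 89.7]
eef_rot: [0.0, 0.175, 0.985, 0.0]
ft_force: [0.9, 0.7, 0.5]
finger_gap: 25.7
finger_force: 1.1
```

>>> {"method": "move_arm", "body": {
  "increments": [
    [0, 0, 0, 0, -0.4],
    [0, 0, 0, 0, -0.4],
    [0, 0, 0, 0, -0.4]
  ]
}}

```text
time_s: 3.7
position: [530.5, 374.7, 89.7]
eef_rot: [0.0, 0.175, 0.985, 0.0]
ft_force: [1.2, 1.4, 3.9]
finger_gap: 25.5
finger_force: 12.3
```

>>> {"method": "move_arm", "body": {
  "increments": [
    [0, 0, 0, 0, -0.41],
    [0, 0, 0, 0, -0.41],
    [0, 0, 0, 0, -0.41]
  ]
}}

```text
time_s: 4.0
position: [530.5, 374.7, 89.7]
eef_rot: [0.0, 0.175, 0.985, 0.0]
ft_force: [0.8, 1.4, 5.7]
finger_gap: 25.2
finger_force: 25.7
```

Grip force follows the commanded opening, so I'll ease it to about 16 N. The tool can only point down, so the 20° lean has to come from pivoting the probe between the pads. I'll lift it until about 9 mm of sleeve remains in the well, then draw the tool toward its +x so the rim tips it.

>>> {"method": "move_arm", "body": {
  "increments": [
    [0, 0, -0.004, 0, -0.403],
    [0, 0, -0.005, 0, -0.403],
    [0, 0, -0.005, 0, -0.403],
    [0, 0, -0.005, 0, -0.403],
    [0, 0, 0, 0, -0.403]
  ]
}}

```text
time_s: 4.5
position: [530.2, 374.3, 109.0]
eef_rot: [0.0, 0.175, 0.985, 0.0]
ft_force: [0.4, -0.9, -0.3]
finger_gap: 25.8
finger_force: 25.0
```

>>> {"method": "move_arm", "body": {
  "increments": [
    [0.002, 0, 0, 0, -0.403],
    [0.002, 0, 0, 0, -0.403],
    [0.002, 0, 0, 0, -0.403],
    [0.002, 0, 0, 0, -0.403]
  ]
}}

```text
time_s: 4.9
position: [523.3, 377.0, 108.6]
eef_rot: [0.001, 0.175, 0.985, 0.0]
ft_force: [3.5, -1.5, -0.1]
finger_gap: 26.0
finger_force: 25.2
```

>>> {"method": "move_arm", "body": {
  "increments": [
    [0.002, 0, 0, 0, -0.397],
    [0.002, 0, 0, 0, -0.397],
    [0.002, 0, 0, 0, -0.397],
    [0.002, 0, 0, 0, -0.397],
    [0.002, 0, 0, 0, -0.397]
  ]
}}

```text
time_s: 5.4
position: [513.1, 380.7, 108.2]
eef_rot: [0.0, 0.175, 0.985, 0.0]
ft_force: [4.3, -0.9, -0.9]
finger_gap: 26.0
finger_force: 16.2
```

```bash
python3 - <<'E'
from h import *
s=read_state();print(s["ft_force"],s["finger_force"],s["finger_gap"])
im,d=snapshot("side"); save("s2",cv2.resize(im[250:400,180:380],None,fx=4,fy=4,interpolation=2))
E
```

```text
[ 4.33096327 -0.85827375 -0.9070061 ] 16.1724990606308 25.988889822213967
```

View pics/s2.png

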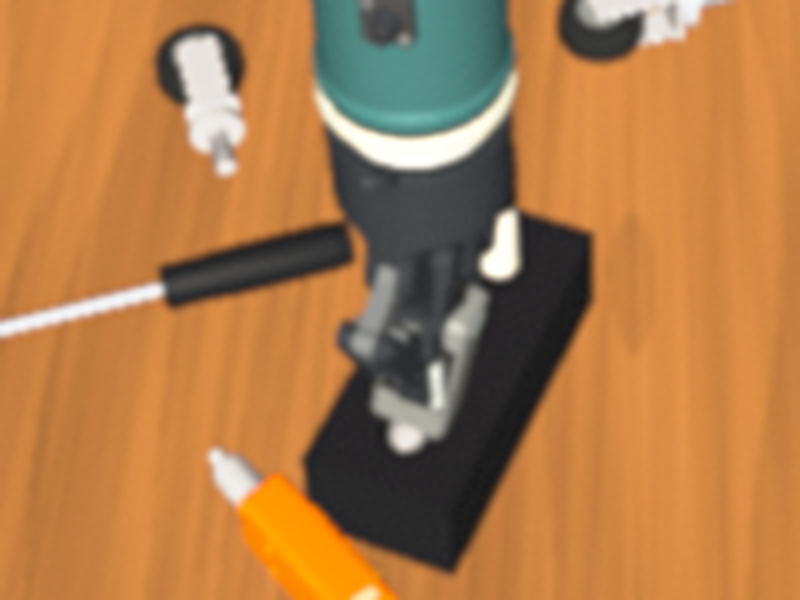

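The probe is tipping as planned, with the case leaning toward the robot and the sleeve still at the well around (405,435). I'll continue to about 28 mm of travel.

>>> {"method": "move_arm", "body": {
  "increments": [
    [0.002, 0, 0, 0, -0.397],
    [0.002, 0, 0, 0, -0.397],
    [0.002, 0, 0, 0, -0.397],
    [0.002, 0, 0, 0, -0.397],
    [0.0015, 0, 0, 0, -0.397],
    [0, 0, 0, 0, -0.397]
  ]
}}

```text
time_s: 6.05
position: [503.7, 383.9, 108.2]
eef_rot: [-0.0, 0.175, 0.985, -0.0]
ft_force: [3.8, -0.1, -2.6]
finger_gap: 25.7
finger_force: 15.7
```

>>> {"method": "move_arm", "body": {
  "increments": [
    [0, 0, -0.005, 0, -0.397],
    [0, 0, -0.01, 0, -0.397],
    [0, 0, -0.02, 0, -0.397],
    [0, 0, -0.03, 0, -0.397],
    [0, 0, -0.03, 0, -0.397],
    [0, 0, -0.03, 0, -0.397],
    [0, 0, 0, 0, -0.397],
    [0, 0, 0, 0, -0.397]
  ]
}}

```text
time_s: 6.85
position: [503.7, 383.8, 234.3]
eef_rot: [0.0, 0.175, 0.985, 0.0]
ft_force: [-0.9, 0.3, -1.9]
finger_gap: 25.8
finger_force: 15.8
```

```bash
python3 - <<'E'
from h import *
s=read_state();print(s["position"],s["eef_rot"],s["ft_force"],s["finger_force"],s["finger_gap"])
o=[]
for c in("side","wrist"):
    cal=calibration(c);im,d=snapshot(c);np.savez(c+"3.npz",im=im,d=d,T=cal["world_from_camera"],K=[cal["fx"],cal["fy"],cal["cx"],cal["cy"]])
    u,v=map(int,proj(cal,s["position"]+[0,0,10])); print(c,u,v)
    h=50 if c=="side" else 110
    y0=min(max(v-h,0),480-2*h);x0=min(max(u-h,0),640-2*h);print(x0,y0)
    o.append(cv2.resize(im[y0:y0+2*h,x0:x0+2*h],(400,400),interpolation=2))
    for n in("probe","probe_grip","tip_end"):
        for r in mark_of(c,n):print(n,r["confidence"],W(cal,r["centre"]).round(1))
save("c3",np.hstack(o))
E
```

```text
[503.69220009 383.83661595 234.26599013] [2.86626233e-05 1.74951065e-01 9.84577084e-01 2.98770452e-04] [-0.94614696  0.28367559 -1.92698468] 15.835448205471039 25.78866682606378
side 290 293
240 243
probe 0.93 [600.9 395.6  15.5]
probe 0.76 [519.9 377.7 201.6]
probe_grip 0.83 [506.3 384.5 244.7]
probe_grip 0.74 [564.6 428.2  20.9]
tip_end 0.36 [442.3  68.    4.7]
wrist 321 325
211 215
probe 0.83 [522.  378.9 196.4]
probe 0.74 [599.7 390.4  18.1]
probe_grip 0.7 [565.7 434.4  22.6]
```

View pics/c3.png

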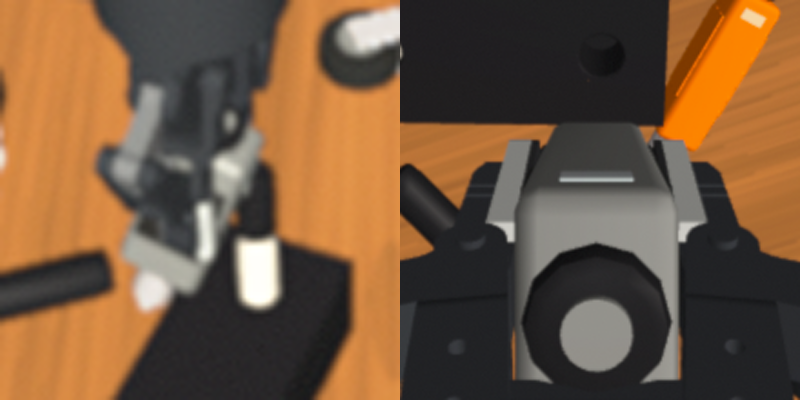

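```bash
python3 - <<'E'
from h import *
from scipy.spatial.transform import Rotation as R
np.set_printoptions(precision=2,suppress=True)
M=R.from_quat([0.17495,0.98458,0.0003,0]).as_matrix();p0=np.array([503.69,383.84,234.27])
for c in("wrist","side"):
    f=np.load(c+"3.npz");fx,fy,cx,cy=f["K"];d=f["d"];v,u=np.mgrid[:480,:640]
    P=(np.stack([(u-cx)/fx*d,-(v-cy)/fy*d,-d,np.ones_like(d)],-1)@f["T"].T)[...,:3]
    Q=(P-p0)@M; k=3 if c=="wrist" else 1
    a=Q[k:-k,2*k:]-Q[k:-k,:-2*k]; b=Q[2*k:,k:-k]-Q[:-2*k,k:-k]
    n=np.cross(a[:, :][:, :],b); n=n/np.linalg.norm(n,axis=-1,keepdims=True)
    C=Q[k:-k,k:-k]; 
    m=(d[k:-k,k:-k]>0)&(np.abs(C[...,1])<(10 if c=="wrist" else 16))&(np.abs(C[...,0])<45)&(C[...,2]>-75)&(C[...,2]<75)&np.isfinite(n).all(-1)
    n=n[m];C=C[m]; n*=np.sign(-n[:,2:3]+1e-9); print(c,len(C))
    # group by angle of normal in xz-plane among those with |ny|<.15
    ok=np.abs(n[:,1])<.2; ang=np.degrees(np.arctan2(n[ok,0],-n[ok,2])); X=C[ok]
    h,e=np.histogram(ang,bins=np.arange(-90,91,5))
    for i in np.argsort(-h)[:7]:
        s=(ang>=e[i]-1)&(ang<e[i]+6); print(e[i],h[i],np.median(ang[s]),X[s].mean(0),X[s].min(0)[[0,2]],X[s].max(0)[[0,2]])
E
```

```text
wrist 10757
-75 1282 -72.64271489561628 [ 14.09  -0.99 -19.36] [  2.14 -74.95] [23.18 22.72]
-55 295 -51.23646239374713 [  6.66  -0.01 -67.25] [ -4.22 -73.69] [ 18.86 -55.33]
-70 219 -69.16325447288503 [ 11.75  -0.58 -25.05] [ -1.62 -74.95] [22.39 34.57]
-80 198 -77.24391544282875 [ 19.14  -1.06 -46.19] [  9.33 -74.93] [23.59  0.01]
-85 153 -82.23365151014032 [ 19.91  -0.88 -49.44] [  3.91 -74.93] [ 23.73 -39.76]
-90 130 -86.93053435449161 [ 18.62  -0.88 -53.06] [  3.36 -74.97] [ 23.73 -40.99]
0 122 2.6880274175397627 [ 13.06  -0.4  -57.65] [  2.88 -64.69] [ 22.41 -46.58]
side 554
-85 10 -83.07973239292896 [ 17.21   5.99 -48.55] [ 11.73 -74.88] [ 23.47 -13.37]
-80 9 -77.10386781093911 [ 17.31   9.68 -35.75] [ 12.14 -72.16] [23.36 -9.59]
-90 7 -86.26362546113018 [ 14.88   6.85 -39.27] [ 11.45 -73.95] [23.47 -9.52]
75 6 78.21007350928153 [ 13.11   7.87 -44.18] [-19.92 -70.56] [23.86 13.36]
85 6 88.98970831559411 [ 16.23   9.86 -42.81] [ 10.89 -62.78] [ 23.47 -20.52]
40 5 42.701261292655374 [ 10.95  -1.32 -46.15] [-16.55 -62.81] [24.15 17.15]
-70 4 -68.14475244120979 [ 11.81   0.05 -34.37] [ -2.81 -63.54] [17.7  -4.73]<stdin>:10: RuntimeWarning: invalid value encountered in divide
```

```bash
python3 - <<'E'
from h import *
from scipy.spatial.transform import Rotation as R
np.set_printoptions(precision=2,suppress=True)
M=R.from_quat([0.17495,0.98458,0.0003,0]).as_matrix();p0=np.array([503.69,383.84,234.27])
f=np.load("wrist3.npz");fx,fy,cx,cy=f["K"];d=f["d"];v,u=np.mgrid[:480,:640]
Q=((np.stack([(u-cx)/fx*d,-(v-cy)/fy*d,-d,np.ones_like(d)],-1)@f["T"].T)[...,:3]-p0)@M
Q=Q[(d>0)&(np.abs(Q[...,1])<8)&(np.abs(Q[...,0])<45)&(np.abs(Q[...,2]+20)<58)]
for z in range(-75,35,6):
    s=Q[np.abs(Q[:,2]-z)<1.5]
    if len(s):print(z,len(s),np.percentile(s[:,0],[5,50,95]))
S=Q[(Q[:,2]>-42)&(Q[:,2]<18)]
x,z=S[:,0],S[:,2]
w=np.ones(len(x),bool)
for _ in range(15):
    c=np.polyfit(z[w],x[w],1);w=np.abs(np.polyval(c,z)-x)<1.0
print("tilt",np.degrees(np.arctan(-c[0])),w.sum(),len(w),c)
E
```

```text
-75 550 [ 9.91 10.61 11.37]
-69 12 [8.66 9.24 9.77]
-63 2018 [ 2.15  7.16 12.82]
-57 713 [13.55 17.37 19.  ]
-51 890 [14.77 17.77 20.9 ]
-45 282 [22.46 23.03 23.48]
-39 108 [21.23 21.93 22.52]
-33 42 [19.29 19.49 20.11]
-27 87 [17.44 17.81 18.31]
-21 62 [15.54 15.87 16.34]
-15 56 [13.59 13.99 14.48]
-9 56 [11.79 12.21 12.65]
-3 44 [ 9.88 10.32 10.66]
3 38 [8.17 8.62 8.91]
9 34 [6.43 6.78 7.09]
15 35 [4.45 4.9  5.12]
21 32 [2.54 2.79 3.05]
27 18 [0.66 0.97 1.32]
33 28 [-1.1  -0.7  -0.41]
tilt 17.57188657004723 1221 1221 [-0.32  9.39]
```

```bash
python3 - <<'E'
from h import *
from scipy.spatial.transform import Rotation as R
np.set_printoptions(precision=3,suppress=True)
M=R.from_quat([0.17495,0.98458,0.0003,0]).as_matrix()
for fn in("wrist3.npz","w1.npz","side3.npz"):
    f=np.load(fn);fx,fy,cx,cy=f["K"];d=f["d"];v,u=np.mgrid[:480,:640]
    P=(np.stack([(u-cx)/fx*d,-(v-cy)/fy*d,-d,np.ones_like(d)],-1)@f["T"].T)[...,:3]
    m=(d>0)&(np.abs(P[...,2])<9); A=P[m]; 
    for _ in range(5):
        c=A.mean(0);n=np.linalg.svd((A-c)[::7],full_matrices=False)[2][2];A=A[np.abs((A-c)@n)<1.5]
    n*=np.sign(n[2]); print(fn,len(A),c,"tilt deg in tool x,y",np.degrees(n@M)[:2])
# console plane + ring from top and side at t=0
for fn,c in(("top0.npz","top"),("side0.npz","side")):
    f=np.load(fn);cal=calibration(c);d=f["d"];v,u=np.mgrid[:480,:640]
    P=(np.stack([(u-cal["cx"])/cal["fx"]*d,-(v-cal["cy"])/cal["fy"]*d,-d,np.ones_like(d)],-1)@np.array(cal["world_from_camera"]).T)[...,:3]
    m=(np.hypot(P[...,0]-560,P[...,1]+110)<90)&(P[...,2]>60)&(d>0);A=P[m]
    for _ in range(6):
        q=A.mean(0);n=np.linalg.svd(A-q,full_matrices=False)[2][2];A=A[np.abs((A-q)@n)<2]
    n*=np.sign(n[2]);print(c,len(A),"slope",np.degrees(np.arccos(n[2])),"downhill dir yaw of x",np.degrees(np.arctan2(-n[1],-n[0])))
    im=f["im"].astype(int); w=m&(im.min(-1)>190)
    k,l,st,ce=cv2.connectedComponentsWithStats(w.astype(np.uint8),connectivity=8)
    for i in range(1,k):
        if st[i,4]>8:
            B=P[l==i];print(st[i],"centre",(B.min(0)+B.max(0))/2,B.mean(0),"plane z",q[2]-((B.mean(0)-q)[:2]@n[:2])/n[2])
E
```

```text
wrist3.npz 184137 [493.637 392.769   0.43 ] tilt deg in tool x,y [0.129 0.078]
w1.npz 195025 [531.354 373.667   0.471] tilt deg in tool x,y [0.131 0.077]
side3.npz 78615 [364.5   212.771   1.954] tilt deg in tool x,y [0.01  0.049]
top 1886 slope 19.96738133135854 downhill dir yaw of x -12.515103378292068
side 2038 slope 20.016330392346482 downhill dir yaw of x -13.201298866115518
[290 158  10   9  40] centre [ 535.195 -181.793   90.319] [ 535.509 -180.635   89.452] plane z 89.55802829149016
[271 195  13  10  73] centre [567.267 -39.277  89.489] [567.639 -36.553  89.317] plane z 88.96662114395951
```

Measured lean is 17.4° (bench reference within 0.1°), and the face is 20.0° with yaw about −12.7°. I'm returning to the well for the last 2.6°.

>>> {"method": "move_arm", "body": {
  "increments": [
    [0, 0, 0.03, 0, -0.397],
    [0, 0, 0.04, 0, -0.397],
    [0, 0, 0.03, 0, -0.397],
    [0, 0, 0.015, 0, -0.397],
    [0, 0, 0.01, 0, -0.397],
    [0, 0, 0, 0, -0.397],
    [0.0015, 0, 0, 0, -0.397],
    [0.0015, 0, 0, 0, -0.397],
    [0.0015, 0, 0, 0, -0.397],
    [0, 0, 0, 0, -0.397]
  ]
}}

```text
time_s: 8.25
position: [501.0, 385.8, 109.5]
eef_rot: [0.001, 0.175, 0.985, 0.001]
ft_force: [3.0, -0.2, 0.4]
finger_gap: 25.8
finger_force: 15.8
```

>>> {"method": "move_arm", "body": {
  "increments": [
    [0, 0, -0.005, 0, -0.397],
    [0, 0, -0.01, 0, -0.397],
    [0, 0, -0.02, 0, -0.397],
    [0, 0, -0.03, 0, -0.397],
    [0, 0, -0.03, 0, -0.397],
    [0, 0, -0.03, 0, -0.397],
    [0, 0, 0, 0, -0.397],
    [0, 0, 0, 0, -0.397]
  ]
}}

```text
time_s: 9.05
position: [499.6, 385.6, 234.3]
eef_rot: [0.0, 0.175, 0.985, 0.0]
ft_force: [-0.4, -0.2, -1.9]
finger_gap: 26.1
finger_force: 15.8
```

```bash
cat >> h.py <<'E'
from scipy.spatial.transform import Rotation as R
def tilt():
    s=read_state();q=s["eef_rot"];M=R.from_quat([q[1],q[2],q[3],q[0]]).as_matrix();p0=np.array(s["position"])
    cal=calibration("wrist");im,d=snapshot("wrist");v,u=np.mgrid[:480,:640]
    Q=((np.stack([(u-cal["cx"])/cal["fx"]*d,-(v-cal["cy"])/cal["fy"]*d,-d,np.ones_like(d)],-1)@np.array(cal["world_from_camera"]).T)[...,:3]-p0)@M
    S=Q[(d>0)&(np.abs(Q[...,1])<8)&(Q[...,2]>-36)&(Q[...,2]<30)&(np.abs(Q[...,0])<45)]
    x,z=S[:,0],S[:,2];w=np.ones(len(x),bool)
    for _ in range(20): c=np.polyfit(z[w],x[w],1);w=np.abs(np.polyval(c,z)-x)<0.7
    t=np.arctan(-c[0]); print("tilt",np.degrees(t),w.sum(),len(w),"end z",z[w].max(),"axis x at pad(z=-19)",np.polyval(c,-19)-18/np.cos(t),"case bottom est")
    return s,M,p0,t,c,cal,im,d,Q
E
python3 - <<'E'
from h import *
np.set_printoptions(precision=2,suppress=True)
s,M,p0,t,c,cal,im,d,Q=tilt();print(s["position"],s["finger_force"],s["ft_force"])
# wide y face width check & lateral (y) lean: face y-mid at several z
for z in(-30,-10,10,30):
    B=Q[(d>0)&(np.abs(Q[...,2]-z)<2)&(np.abs(np.polyval(c,Q[...,2])-Q[...,0])<1)&(np.abs(Q[...,1])<16)];print(z,B[:,1].min(),B[:,1].max(),len(B))
E
```

```text
tilt 18.94612771459111 870 870 end z 29.817795365517227 axis x at pad(z=-19) -5.159934585977993 case bottom est
[499.64 385.6  234.31] 15.757622122764587 [-0.43 -0.18 -1.92]
-30 -11.216293160233478 10.73530790938656 127
-10 -15.989194269579162 15.939804574510427 150
10 -11.383180406719285 10.569345844704154 50
30 -11.198086585011541 10.042875184141012 42
```

```bash
sed -i 's/>-36)&/>-29)\&/' h.py; python3 - <<'E'
from h import *
s,M,p0,t,c,cal,im,d,Q=tilt()
E
```

```text
tilt 18.929698387493943 740 740 end z 29.835055660215687 axis x at pad(z=-19) -5.157513149400241 case bottom est
```

Lean is 18.9°, near enough square. I'm travelling high past the marker to a viewpoint beside the ring.

>>> {"method": "move_arm", "body": {
  "increments": [
    [-0.007, -0.013, 0, 0, -0.397],
    [-0.013, -0.026, 0, 0, -0.397],
    [-0.02, -0.038, 0, 0, -0.397],
    [-0.022, -0.043, 0, 0, -0.397],
    [-0.022, -0.043, 0, -0.04, -0.397],
    [-0.024, -0.042, 0, -0.05, -0.397],
    [-0.022, -0.037, 0, -0.04, -0.397],
    [-0.018, -0.031, 0, 0, -0.397],
    [-0.014, -0.024, 0, 0, -0.397],
    [-0.007, -0.012, 0, 0, -0.397],
    [0, 0, 0, 0, -0.397],
    [0, 0, 0, 0, -0.397]
  ]
}}

```text
time_s: 10.35
position: [566.8, 41.2, 232.7]
eef_rot: [-0.001, 0.111, 0.994, 0.0]
ft_force: [-0.6, 1.1, -1.1]
finger_gap: 26.4
finger_force: 15.7
```

```bash
python3 - <<'E'
from h import *
np.set_printoptions(precision=2,suppress=True)
s,M,p0,t,c,cal,im,d,Q=tilt();print(s["time_s"],p0,s["eef_rot"],s["finger_force"],M);save("w4",im)
for n in("ring_mark","cross_mark"):
    for r in mark_of("wrist",n):print(n,r["confidence"],W(cal,r["centre"]))
P=Q@M.T+p0
m=(d>0)&(np.hypot(P[...,0]-566,P[...,1]+39)<40)&(np.abs(P[...,2]-89)<16);w=m&(im.min(-1)>180)
k,l,st,ce=cv2.connectedComponentsWithStats(w.astype(np.uint8),connectivity=8)
for i in range(1,k):
    if st[i,4]>40:
        B=P[l==i];print(st[i],ce[i],(B.min(0)+B.max(0))/2,B.max(0)-B.min(0))
A=P[m]
for _ in range(6):
    q=A.mean(0);n=np.linalg.svd(A-q,full_matrices=False)[2][2];A=A[np.abs((A-q)@n)<1.5]
n*=np.sign(n[2]);print(len(A),"n in tool",n@M,"slope",np.degrees(np.arccos(n[2])),"tool angle xz,y",np.degrees(np.arctan2((n@M)[0],-(n@M)[2])),np.degrees((n@M)[1]))
for x,y in((566.3,-38.6),):print("plane z at",q[2]-((np.array([x,y])-q[:2])@n[:2])/n[2])
E
```

```text
tilt 18.93555399461684 739 739 end z 29.920182442819435 axis x at pad(z=-19) -5.096364783043882 case bottom est
10.35 [566.78  41.22 232.72] [-0.    0.11  0.99  0.  ] 15.686962902545929 [[-0.98  0.22 -0.  ]
 [ 0.22  0.98  0.  ]
 [ 0.    0.   -1.  ]]
ring_mark 0.52 [568.24 -41.86  88.75]
cross_mark 0.57 [ 535.88 -183.31   84.59]
[207 231  34  33 261] [223.88 246.7 ] [569.81 -38.86  88.1 ] [25.3  26.25 11.33]
7657 n in tool [ 0.34  0.   -0.94] slope 20.0780508967551 tool angle xz,y 20.181191279582468 0.11165079512496999
plane z at 86.52218765285598
```

View pics/w4.png

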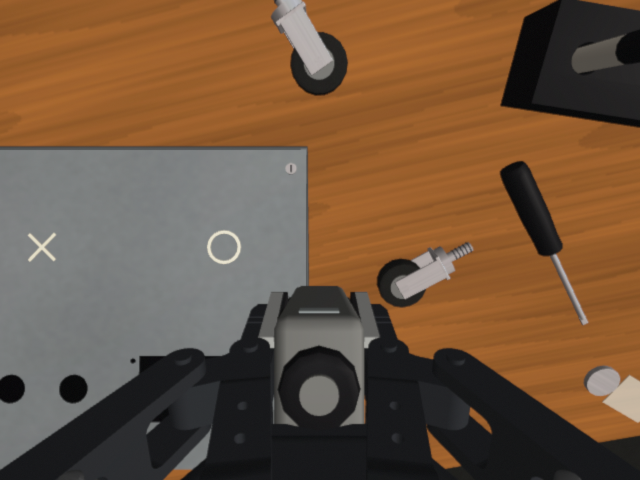

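The wrist view shows the ring at (224,247), cross at (42,247), and the tool's yaw aligned with the face within 0.1°. I'm moving to a 20 mm standoff along the probe axis over the ring.

>>> {"method": "move_arm", "body": {
  "increments": [
    [0.003, -0.011, 0, 0, -0.397],
    [0.006, -0.022, 0, 0, -0.397],
    [0.006, -0.022, 0, 0, -0.397],
    [0.004, -0.015, 0.005, 0, -0.397],
    [0.0026, -0.0077, 0.015, 0, -0.397],
    [0, 0, 0.018, 0, -0.397],
    [0, 0, 0.014, 0, -0.397],
    [0, 0, 0.0057, 0, -0.397],
    [0, 0, 0, 0, -0.397],
    [0, 0, 0, 0, -0.397]
  ]
}}

```text
time_s: 11.5
position: [529.8, -30.4, 176.0]
eef_rot: [0.0, 0.111, 0.994, -0.0]
ft_force: [0.2, -0.8, -1.5]
finger_gap: 26.0
finger_force: 15.7
```

```bash
python3 - <<'E'
from h import *
np.set_printoptions(precision=2,suppress=True)
s,M,p0,t,c,_,_,_,_=tilt()
tip=p0+M@np.array([np.polyval(c,-19)-18/np.cos(t)-91.7*np.sin(t),-.2,-19+91.7*np.cos(t)])
print(p0,tip,s["finger_force"],s["ft_force"])
o=[]
for n in("side","top"):
    cal=calibration(n);im,d=snapshot(n);np.savez(n+"5.npz",im=im,d=d)
    print(n,"tip px",np.array(proj(cal,tip)),"ring px",np.array(proj(cal,[568.8,-38.9,88])))
    u,v=map(int,proj(cal,tip));o.append(cv2.resize(im[v-30:v+30,u-40:u+40],(400,300),interpolation=2));print(u-40,v-30)
    for m in("tip_end","ring_mark"):
        for r in mark_of(n,m)[:2]:print(m,r["confidence"],W(cal,r["centre"]))
save("c5",np.hstack(o))
E
```

```text
tilt 18.919073398738302 735 735 end z 29.60273019992438 axis x at pad(z=-19) -5.1123781690144945 case bottom est
[529.76 -30.36 176.01] [563.74 -38.23 108.29] 15.68833976984024 [ 0.2  -0.84 -1.48]
side tip px [278.14 192.6 ] ring px [276.47 199.17]
238 162
ring_mark 0.55 [565.29 -36.91  93.87]
top tip px [361.42 199.32] ring px [361.09 199.48]
321 169
tip_end 0.71 [669.9  109.36  -0.32]
tip_end 0.68 [662.77 263.41   0.11]
```

View pics/c5.png

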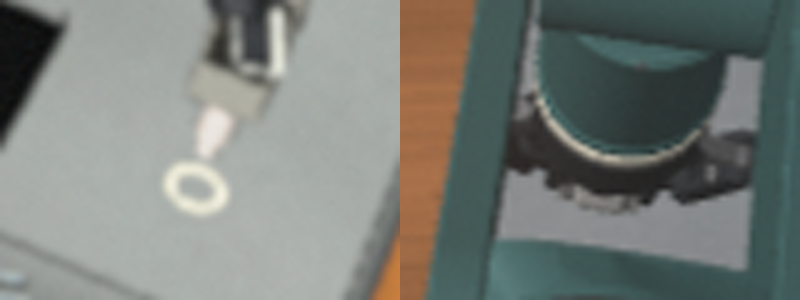

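The side crop shows the tip end at (205,155) and the ring centre at (196,188). Both match the computed projections within 1 px, so the relative aim is good. I'm approaching along the axis.

>>> {"method": "move_arm", "body": {
  "increments": [
    [0.0015, 0.0005, 0, 0, -0.397],
    [-0.0016, 0, 0.0047, 0, -0.397],
    [-0.0016, 0, 0.0047, 0, -0.397],
    [-0.0013, 0, 0.0038, 0, -0.397],
    [-0.0006, 0, 0.0019, 0, -0.397],
    [0, 0, 0, 0, -0.397],
    [0, 0, 0, 0, -0.397]
  ]
}}

```text
time_s: 12.55
position: [533.1, -30.7, 160.4]
eef_rot: [-0.0, 0.111, 0.994, -0.0]
ft_force: [-0.1, 0.3, -1.5]
finger_gap: 25.8
finger_force: 15.7
```

>>> {"method": "move_arm", "body": {
  "increments": [
    [-0.00032, 0, 0.00095, 0, -0.397],
    [-0.00032, 0, 0.00095, 0, -0.397],
    [-0.00032, 0, 0.00095, 0, -0.397],
    [0, 0, 0, 0, -0.397],
    [0, 0, 0, 0, -0.397]
  ]
}}

```text
time_s: 13.05
position: [534.0, -30.9, 157.7]
eef_rot: [-0.0, 0.111, 0.994, -0.0]
ft_force: [0.3, 0.7, -1.6]
finger_gap: 25.6
finger_force: 15.7
```

>>> {"method": "move_arm", "body": {
  "increments": [
    [-0.00032, 0, 0.00095, 0, -0.397],
    [0, 0, 0, 0, -0.397],
    [0, 0, 0, 0, -0.397]
  ]
}}

```text
time_s: 13.35
position: [534.3, -30.9, 156.7]
eef_rot: [-0.0, 0.111, 0.994, -0.0]
ft_force: [-1.1, -0.4, -0.9]
finger_gap: 25.5
finger_force: 15.7
```

>>> {"method": "move_arm", "body": {
  "increments": [
    [-0.00032, 0, 0.00095, 0, -0.397],
    [0, 0, 0, 0, -0.397],
    [0, 0, 0, 0, -0.397]
  ]
}}

```text
time_s: 13.65
position: [534.6, -31.0, 155.7]
eef_rot: [-0.0, 0.111, 0.994, -0.0]
ft_force: [0.3, 0.2, -1.3]
finger_gap: 25.8
finger_force: 15.7
```

>>> {"method": "move_arm", "body": {
  "increments": [
    [-0.00032, 0, 0.00095, 0, -0.397],
    [0, 0, 0, 0, -0.397],
    [0, 0, 0, 0, -0.397]
  ]
}}

```text
time_s: 13.95
position: [535.0, -31.1, 154.8]
eef_rot: [-0.0, 0.111, 0.994, -0.0]
ft_force: [0.6, 0.2, -0.9]
finger_gap: 25.7
finger_force: 15.7
```

>>> {"method": "move_arm", "body": {
  "increments": [
    [-0.00032, 0, 0.00095, 0, -0.397],
    [0, 0, 0, 0, -0.397],
    [0, 0, 0, 0, -0.397]
  ]
}}

```text
time_s: 14.25
position: [535.2, -31.2, 153.9]
eef_rot: [-0.0, 0.111, 0.994, -0.0]
ft_force: [-0.5, 0.5, 0.8]
finger_gap: 25.9
finger_force: 15.9
```

>>> {"method": "move_arm", "body": {
  "increments": [
    [-0.00016, 0, 0.00048, 0, -0.397],
    [0, 0, 0, 0, -0.397],
    [0, 0, 0, 0, -0.397]
  ]
}}

```text
time_s: 14.55
position: [535.4, -31.2, 153.4]
eef_rot: [-0.0, 0.111, 0.994, -0.0]
ft_force: [-1.0, -0.4, 1.4]
finger_gap: 25.8
finger_force: 15.9
```

>>> {"method": "move_arm", "body": {
  "increments": [
    [-0.00016, 0, 0.00048, 0, -0.397],
    [0, 0, 0, 0, -0.397],
    [0, 0, 0, 0, -0.397]
  ]
}}

```text
time_s: 14.85
position: [535.6, -31.3, 152.9]
eef_rot: [-0.0, 0.111, 0.994, -0.0]
ft_force: [-0.5, -0.2, 0.7]
finger_gap: 26.1
finger_force: 16.0
```

>>> {"method": "move_arm", "body": {
  "increments": [
    [-0.00016, 0, 0.00048, 0, -0.397],
    [-0.00016, 0, 0.00048, 0, -0.397],
    [-0.00016, 0, 0.00048, 0, -0.397],
    [0, 0, 0, 0, -0.397],
    [0, 0, 0, 0, -0.397]
  ]
}}

```text
time_s: 15.35
position: [536.0, -31.4, 151.5]
eef_rot: [-0.0, 0.111, 0.994, -0.0]
ft_force: [-1.7, 0.2, 1.6]
finger_gap: 25.7
finger_force: 16.1
```

```bash
python3 - <<'E'
from h import *
np.set_printoptions(precision=2,suppress=True)
F=[]
for i in range(16): F.append(np.r_[read_state()["ft_force"],read_state()["torque"]]);snapshot("side") if i else None
F=np.array(F);print(F.mean(0),F.std(0)/4); tilt(); print(read_state()["position"],read_state()["time_s"])
E
```

```text
[-1.33  0.17  2.54  0.02  0.21  0.  ] [0.1  0.14 0.12 0.01 0.01 0.01]
tilt 18.933674803610568 731 731 end z 27.614869301167257 axis x at pad(z=-19) -5.108196525011667 case bottom est
[536.05 -31.35 151.49] 16.15
```

Averaged push is about 4.1 N along the axis, roughly 3.5 mm in, and the lean is unchanged. Another 0.5 mm.

>>> {"method": "move_arm", "body": {
  "increments": [
    [-0.00016, 0, 0.00048, 0, -0.397],
    [0, 0, 0, 0, -0.397],
    [0, 0, 0, 0, -0.397]
  ]
}}

```text
time_s: 16.45
position: [536.2, -31.4, 151.0]
eef_rot: [-0.0, 0.111, 0.994, -0.0]
ft_force: [-1.3, 0.5, 2.9]
finger_gap: 25.7
finger_force: 16.2
```

```bash
python3 - <<'E'
from h import *
np.set_printoptions(precision=2,suppress=True)
F=[]
for i in range(16):
    F.append(read_state()["ft_force"]); cal=calibration("side"); im,d=snapshot("side")
F=np.array(F);f=F.mean(0)+[0,0,1.4];print(f,"axial",f@[-.316,.071,.946]); tilt(); print(read_state()["position"],read_state()["time_s"],read_state()["finger_force"])
save("c6",cv2.resize(im[160:230,230:330],(800,560),interpolation=2))
E
```

```text
[-1.36  0.39  4.44] axial 4.65264810867198
tilt 18.915059156679497 727 727 end z 29.836002428575288 axis x at pad(z=-19) -5.12871795127073 case bottom est
[536.21 -31.4  150.98] 17.3 16.158818006515503
```

View pics/c6.png

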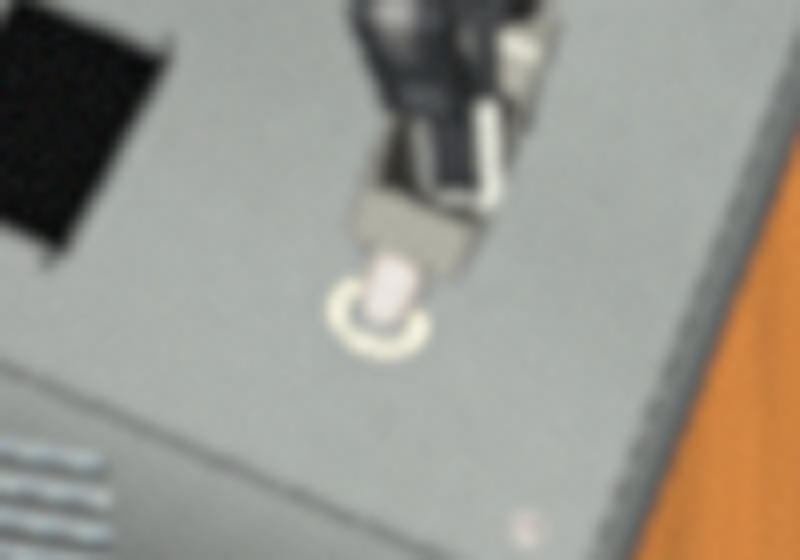

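The tip sits at about (385,315), inside the ring (centre about (380,320)). The push is about 4.6 N, so the tip is about half way in, and the hold is steady. Handing in.

```bash
python3 -c "
from plant import *
print(job_done())"
```

```text
the job is handed in; nothing more can be done
None
```

I handed the job in at 17.3 s with the probe still held on the ring: tip inside it, pushed about half way in (about 4.6 N), case gripped at about 16 N per pad, and the lean about 1° short of exactly square.

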